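# Close the charger's fuse-bay cover and tuck it under its lip

## Task

The grey battery charger on the bench stands with the metal cover of its fuse bay sprung open. With the fingertips, push the cover over until it lies flat on the bay, keep it pressed flat and push it along by its raised rib so that its free edge slides fully home beneath the retaining lip, then let go: it must stay tucked by itself. Nothing is to be picked up: do not lift, tip or push the charger out of its place, and leave the tools and other things where they lie, also those on the charger.

Things in the scene. Friction and masses are not known exactly. Their poses are not given: they have to be found in the camera images.
- charger: Grey plastic charger case, 240 (x) by 200 (y) by 70 mm high, about 2 kg, loose on the bench; slips at a sideways push of some 10 N. Origin: centre of its underside; its flat top (deck) is 70 mm above. Its +x points from the cover's hinge to the lip, z up. The open fuse bay (56 by 60 mm, 20 mm deep) is in the deck between hinge and lip. Behind the hinge (-x) is 90 mm of flat deck.
- hinge_line (a point): Fixed point of the charger: the middle of the cover's hinge axis when the cover is slid fully back (slide 0). It is at (-30, 0, 73.5) mm in the charger's frame; the axis runs along the charger's y. Two dark brackets, 14 mm high, flank the hinge at 42 to 48 mm either side.
- cover (a joint): Angle of the cover, rad: 0 = folded flat on the deck towards the charger's +x, 1.57 = upright, more = leaning back to -x. Starts at 1.4 to 2.1. Friction lets it rest from about 1.2 to 2.3; a light spring lifts it back to about 1.2 whenever it is let go untucked (about 1 N at the free edge holds it flat).
- cover_slide (a joint): Slide of the cover with its hinge along the charger's +x in the slotted brackets, m: 0 = back (start), 0.014 = fully home at its stop. It takes about 3 to 4 N and stays where left. The cover must be flat (under 0.04 rad) before it is slid, or its edge runs into or over the lip.
- cover_edge (a point): Middle of the cover's free edge, half-way through its thickness. The cover is an aluminium plate 75 mm long from hinge axis to this edge, 76 mm wide (y), 5 mm thick, the axis at mid-thickness: flat, its top is 2.5 mm above the axis, 76 mm above the bench. Flat and not slid, the edge is 4 mm short of the lip.
- cover_rib (a point): Top of the straight rib on the cover's outer face (upper when flat, facing -x when upright): 60 mm long (y), 8 mm high, 6 mm thick, its centre 53 mm and hinge-side face 50 mm from the hinge axis. This point is 10.5 mm off the cover's mid-plane. A fingertip on the cover between hinge and rib can press it flat and push it along by the rib.
- lip_edge (a point): The retaining lip: an aluminium ledge fixed to the deck, 50 mm wide (y), 4 mm thick, overhanging 16 mm towards the hinge from an upright 13 mm high. This point is the middle of its lower free edge, at (49, 0, 79) mm in the charger's frame, 9 mm above the deck (the cover is 5 mm thick with 1 mm beneath it, so 3 mm play).
- tin: Bystander on the charger's deck, behind and to the +y side of the cover: closed can, 40 mm across, 30 mm high. Origin: centre of its underside..
- spanner_b: Bystander lying on the charger's deck along its -y side: aluminium spanner, 130 mm long, lying along its x..
- spanner_a: Bystander on the bench: aluminium spanner, 160 mm long, lying along its x.
- funnel: Bystander on the bench: red plastic funnel standing on its mouth, 100 mm across, 100 mm high.
- mirror: Bystander on the bench: inspection mirror, a 40 mm round glass at the end of a stainless handle, 180 mm long along its x, lying flat.
- jar: Bystander on the bench: closed jar, 52 mm across, 75 mm high.

How it is judged (in metres and radians):
On the way, in this order (a step that is already met when the one before it is completed fails the run):
1. the cover is folded down flat in front of the lip (within 0.12 rad, slid less than 8 mm) (value of joint cover below 0.12 rad and value of joint cover_slide below 0.008 m), for 0.05 s.
2. the edge of the flat cover is slid beneath the lip (at least 10 mm of its 14 mm slide) (value of joint cover below 0.09 rad and value of joint cover_slide above 0.01 m), for 0.2 s.
At the end, for the whole second after the job is handed in: The cover lies flat (within 0.09 rad) and slid at least 10 mm of 14, its edge at least 5 mm in beneath the lip, at rest and held by the lip alone; the charger is level (0.05 rad), at rest and within 30 mm of where it stood; each bystander is within 45 mm of where it lay (all of step 2 and velocity of joint cover below 0.1 rad/s and x of cover_edge in the frame of lip_edge above 0.005 m and z of cover_edge in the frame of lip_edge below 0 m and angle between charger's own z axis and vertical below 0.05 rad and distance of charger from where it was at the start of the episode below 0.03 m and linear speed of charger below 0.02 m/s and distance of each of funnel, mirror, jar, spanner_a, spanner_b, tin from where it was at the start of the episode below 0.045 m); the robot touches nothing.
It fails at once if the charger is lifted, tipped or shoved more than 30 mm (height (world z) of charger above 0.01 m or angle between charger's own z axis and vertical above 0.12 rad or distance of charger from where it was at the start of the episode above 0.03 m).
It fails at once if a bystander is knocked, carried or lifted (more than 45 mm from its place, or more than 20 mm up) (distance of any of funnel, mirror, jar, spanner_a, spanner_b, tin from where it was at the start of the episode above 0.045 m or height (world z) of any of funnel, mirror, jar, spanner_a above 0.02 m or height (world z) of any of spanner_b, tin above 0.09 m).
It also fails if it takes over 40 s, if anything falls off the work surface, if the arm or the gripper's body presses on something with over 40 N, if the wrist force passes 120 N, or if a joint passes its speed limit or range.

## Robot

A 6-joint arm with a two-finger parallel gripper is mounted at the origin on the work surface. World frame = base frame: x ahead of the robot, y to its left, z up, the work surface at z = 0. Lengths are in mm, angles in rad, forces in N, time in s.
With the tool pointing down it reaches from about 350 to 875 mm from the base axis. Payload 4.2 kg.
Tool frame: the origin (TCP) lies between the finger pads; the fingertips stand 17 mm ahead of it and the grasp point (between the pads) lies 2 mm behind it (nose_length is the distance from the TCP to the fingertips, in mm); z points along the fingers, y is the direction in which the jaws open and shut (so a half turn about z gives the same grasp; the last joint's range is limited). The gripper opens to 85 mm and grips with 20 to 120 N. Pads are 22 mm wide; open, the fingers measure 114 mm over their backs; the gripper's body (76 mm by 85 mm) begins 54 mm behind the grasp point. The pads swing forward as they close: fully open they stand 13 mm farther back than shut.
Start: joints at [0.259, 0.385, 0.008, 0, -1.194, -0.259], TCP at [624.979, 0.025, 248.312] pointing down, gripper open.
Joint ranges: [-3.14, 3.14], [-1.21, 2.06], [-1.07, 1.41], [-3.16, 2.05], [-2.99, -0.16], [-3.1, 3.1]. Speed limits (rad/s): [2.79, 2.79, 3.14, 3.14, 3.14, 3.14].

## Interface

Orientations are given as a unit quaternion [x, y, z, w].
In Python, from bench import * gives the robot as it stands.
- The arm moves only by the tool jog_arm, never from a script. Its argument "increments" is a list of rows, each a list of 4 numbers: the shift along the tool's x, y, z in m, then the turn about the tool's z in degrees. A call has 1 to 10 rows; each row is the pose to reach, as a shift and turn from the pose measured when the call began, along the tool's axes at that moment; what a row does not reach only later rows make up. A row lasts 1/8 s, in which the tool goes at most 62.5 mm and 10.7 degrees, less where a joint would pass 70% of its speed; a pose out of reach is approached as far as the arm can. A call with a gripper value outside its range is refused whole. "hand" is the gripper's target within -1 to 1 (fully open at 1, half-way at 0, shut at -1), set as the call begins (left out, the last holds). The fingers move at their own pace and stop on an object; the grip force is fixed at half the most. Time passes only in rows, so rows that repeat a pose let the fingers close. It gives the time, the measured TCP pose, the force and the opening at its end, in the units of the state.
- read_state(): the state, without advancing time (a new reading comes with each control period).
- get_image(name): name is "scene" or "side" or "wrist"; returns the picture (420x560x3 uint8, red, green, blue); there is no depth.
- calibration(name): a dict with "fx", "fy", "cx", "cy" (pixels), "position" and "rotation" of the camera in the world; the wrist camera has in their place "hand_eye" (4x4, takes a point from camera to tool coordinates, whose origin is the TCP and whose axes are the flange's). Camera axes: x right, y up, looking along -z (the intrinsics and any distortion apply to the point x, -y, -z); pixel columns grow to the right and rows downward; lengths in mm; the calibration is good to about 2 mm. A picture is of the moment at which its call begins: read the wrist's pose just before it. calibration takes no time and is no camera call.
- job_done(): hands the job in, once; it reports no verdict.
The state is a dict: "clock": time; "joints": joint angles; "joint_vel": joint speeds; "joint_efforts": joint torques, N m; "position": TCP position; "ee_rot": TCP orientation; "contact_force": force on the tool from outside, world axes, zero at the start; "wrist_torque": the same for the moment, N m; "gripper_width": finger opening in mm.
Only numpy, scipy, OpenCV 4.12 (cv2) and the standard library are available. Lean on these libraries where they do the work, as an engineer would, in place of code of your own. Each camera call takes 0.05 s, during which the arm holds its last target.

## Working session

There is one attempt and no reset: what is moved stays moved. The work goes in short steps, Python scripts to look and compute and a tool call to move; the robot and the scene stay as the last step left them, time stands still between calls to the robot, and variables do not carry over. Pictures are saved under pics/ and viewed, and the job is handed in when it is done.

Besides the shell and the picture viewer there is one more tool, called after "Call:" in YAML: its name, and indented under it one key for each argument. jog_arm: Moves the arm, as the interface text tells. Its arguments: {"type":"object","properties":{"increments":{"type":"array"},"hand":{"type":"number"}},"required":["increments"]}

```bash
mkdir -p pics; python3 - <<'E'
from bench import *
import cv2
s=read_state();print({k:s[k] for k in("clock","position","ee_rot","gripper_width","contact_force")})
for n in("scene","side","wrist"):
    im=get_image(n);cv2.imwrite(f"pics/a_{n}.png",im[:,:,::-1]);print(n,calibration(n))
E
```

```text
{'clock': 0.0, 'position': array([ 6.24444659e+02, -5.28006223e-04,  2.47221241e+02]), 'ee_rot': array([-0.70704729,  0.70716543,  0.00073025, -0.00080543]), 'gripper_width': 85.71135723359784, 'contact_force': array([-1.06866277, -0.36765833,  0.36188647])}
scene {'fx': 458.28140279430477, 'fy': 458.28140279430477, 'cx': 277.06654736827613, 'cy': 216.41453525716676, 'position': array([1531.89299944,   35.42917701,  723.30581254]), 'rotation': array([0.3329695 , 0.34092318, 0.62905221, 0.61416285])}
side {'fx': 448.3039958966747, 'fy': 448.3039958966747, 'cx': 284.4503218864582, 'cy': 212.43127359229908, 'position': array([422.25442156, 711.36377721, 857.0097237 ]), 'rotation': array([-0.0428565 ,  0.36549855,  0.92636324, -0.08015779])}
wrist {'fx': 371.43993007036033, 'fy': 371.43993007036033, 'cx': 275.85954404636607, 'cy': 202.04164858558963, 'hand_eye': array([[-1.53828684e-03,  9.50581966e-01,  3.10469903e-01,
         7.96250540e+01],
       [ 9.99998241e-01,  1.12918063e-03,  1.49742499e-03,
        -4.04002203e-01],
       [ 1.07284859e-03,  3.10471660e-01, -9.50582031e-01,
        -1.26388360e+02],
       [ 0.00000000e+00,  0.00000000e+00,  0.00000000e+00,
         1.00000000e+00]])}
```

View pics/a_scene.png

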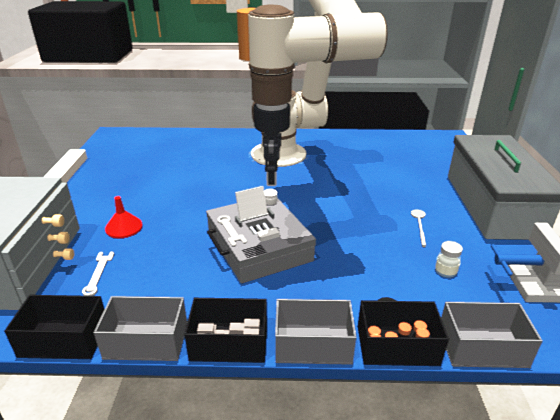

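View pics/a_side.png

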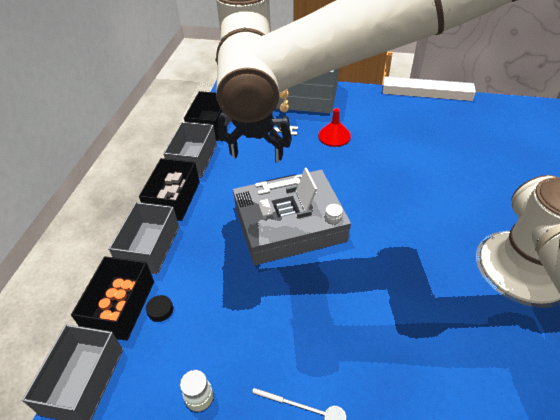

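View pics/a_wrist.png

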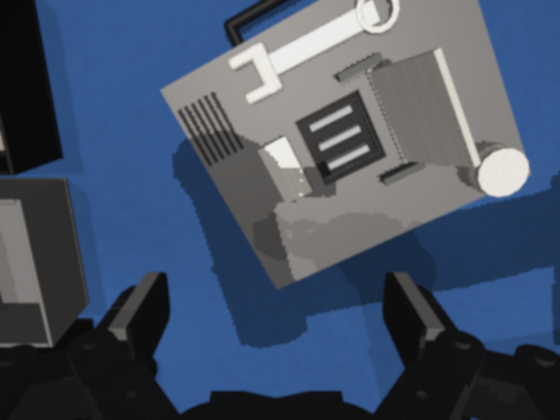

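```bash
cat > h.py <<'E'
import numpy as np, cv2
from bench import *
from scipy.spatial.transform import Rotation as R
def cam(n,st=None):
    c=calibration(n)
    if n=="wrist":
        T=np.array(c["hand_eye"]);Rt=R.from_quat(st["ee_rot"]).as_matrix()
        return c,Rt@T[:3,:3],Rt@T[:3,3]+st["position"]
    return c,R.from_quat(c["rotation"]).as_matrix(),np.array(c["position"])
def ray(C,u,v):
    c,Rm,p=C
    d=Rm@np.array([(u-c["cx"])/c["fx"],-(v-c["cy"])/c["fy"],-1]);return p,d
def onz(C,u,v,z):
    p,d=ray(C,u,v);return p+d*(z-p[2])/d[2]
def proj(C,P):
    c,Rm,p=C;q=Rm.T@(np.asarray(P,float)-p)
    return c["cx"]-c["fx"]*q[0]/q[2],c["cy"]+c["fy"]*q[1]/q[2]
E
python3 - <<'E'
from h import *
print(calibration("wrist").keys())
C=cam("wrist",read_state())
for n,(u,v) in dict(A=(162,90),B=(277,288),C=(528,160)).items(): print(n,onz(C,u,v,70).round(1))
im=cv2.imread("pics/a_wrist.png")
cv2.imwrite("pics/z1.png",cv2.resize(im[0:300,150:540],None,fx=2,fy=2,interpolation=cv2.INTER_CUBIC))
im=cv2.imread("pics/a_side.png")
cv2.imwrite("pics/z2.png",cv2.resize(im[155:275,225:365],None,fx=5,fy=5,interpolation=cv2.INTER_CUBIC))
E
```

```text
dict_keys(['fx', 'fy', 'cx', 'cy', 'hand_eye'])
A [714.2 -72.9  70. ]
B [624.3 103.8  70. ]
C [415.8 -16.7  70. ]
```

View pics/z1.png

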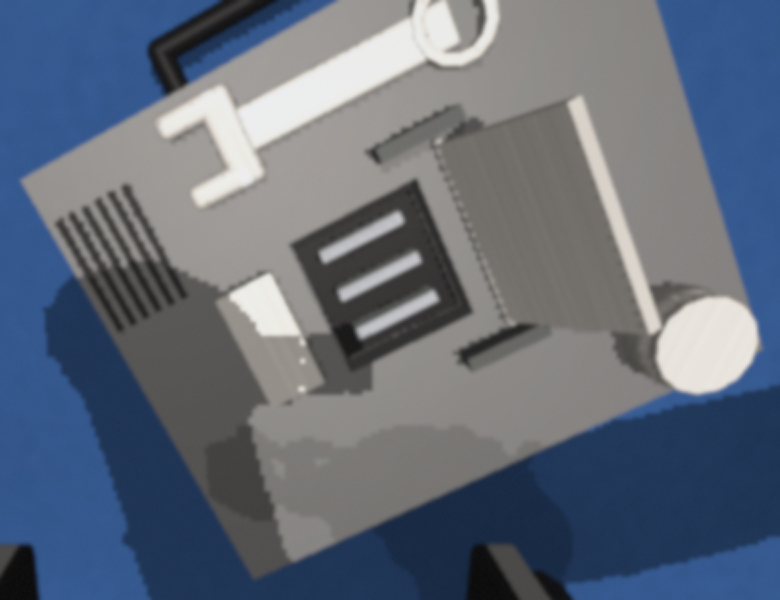

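View pics/z2.png

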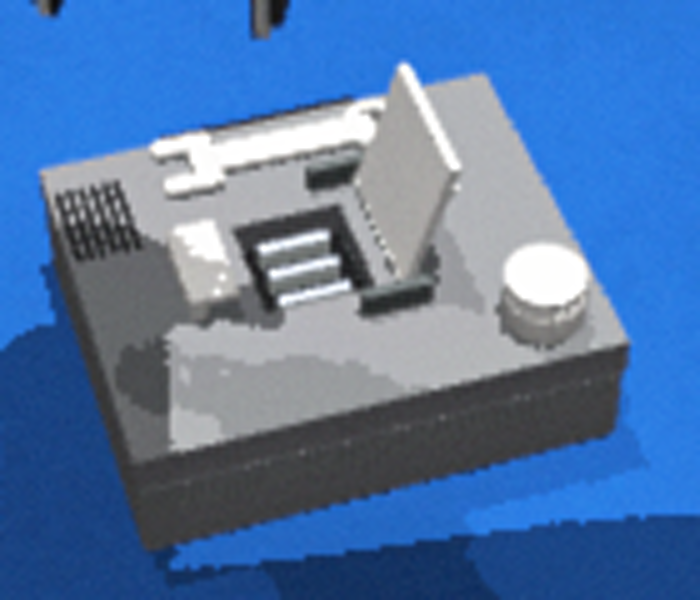

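```bash
python3 - <<'E'
from h import *
C=cam("wrist",read_state())
P={k:onz(C,150+u/2,v/2,z) for k,(u,v,z) in dict(A=(22,180,70),B=(253,578,70),b1=(292,243,70),b2=(416,182,70),b3=(470,312,70),b4=(350,370,70),edgeR=(757,350,70)).items()}
y=P['B']-P['A'];y/=np.linalg.norm(y);x=np.array([y[1],-y[0],0])
c=(P['A']+P['B'])/2-120*x;c[2]=0
print("c",c,"yaw",np.degrees(np.arctan2(x[1],x[0])))
for k,p in P.items(): print(k,((p-c)@x).round(1),((p-c)@y).round(1))
# cover top edge triangulated: side + wrist
def L(q): return c+q[0]*x+q[1]*y+np.array([0,0,q[2]])
def tri(C1,a,C2,b):
    p,d=ray(C1,*a);q,e=ray(C2,*b)
    s=np.linalg.lstsq(np.c_[d,-e],q-p,rcond=None)[0];m1=p+s[0]*d;m2=q+s[1]*e
    return (m1+m2)/2,np.linalg.norm(m1-m2)
S=cam("side")
for n,a,b in (("edge -y (inner)",(570,103),(403,65)),("edge +y inner",(640,330),(440,172)),("A",(22,180),(40,172)),("B",(253,578),(135,468))):
    m,g=tri(C,(150+a[0]/2,a[1]/2),S,(225+b[0]/5,155+b[1]/5)); q=m-c
    print(n,m.round(1),"loc",(q@x).round(1),(q@y).round(1),"gap",g.round(1))
for pic,CC in (("wrist",C),("side",S),("scene",cam("scene"))):
    im=cv2.imread(f"pics/a_{pic}.png")
    im=cv2.resize(im,None,fx=1,fy=1)
    for q in [(120,-100,70),(120,100,70),(-120,100,70),(-120,-100,70),(49,25,79),(49,-25,79),(-30,45,84),(-30,-45,84)]:
        u,v=proj(CC,L(q));cv2.circle(im,(round(u),round(v)),2,(0,0,255),-1)
    if pic!="wrist": 
        u,v=proj(CC,L((0,0,70)));u=int(u);v=int(v);im=cv2.resize(im[v-75:v+75,u-90:u+90],None,fx=3,fy=3)
    cv2.imwrite(f"pics/o_{pic}.png",im)
o=[cv2.imread(f"pics/o_{p}.png") for p in("side","scene")]
cv2.imwrite("pics/o2.png",cv2.resize(np.hstack(o),(800,333)))
E
```

```text
c [562.86230953 -38.37857915   0.        ] yaw 26.926094937662363
A 120.0 -99.7
B 120.0 99.7
b1 36.4 -29.8
b2 -17.2 -28.9
b3 -16.8 28.8
b4 37.8 28.9
edgeR -118.3 98.7
edge -y (inner) [533.5 -95.5 144.4] loc -52.1 -37.6 gap 0.4
edge +y inner [504.3 -28.  143.2] loc -47.6 35.8 gap 3.9
A [715.7 -72.8  67.1] loc 120.7 -100.0 gap 0.2
B [624.3 106.6  66.9] loc 120.4 101.5 gap 0.9
```

View pics/o2.png

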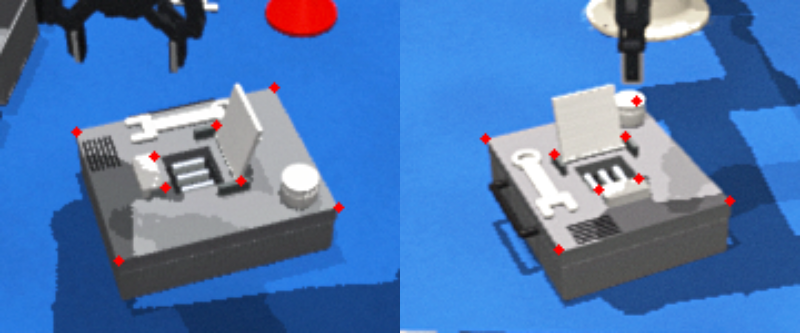

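View pics/o_wrist.png

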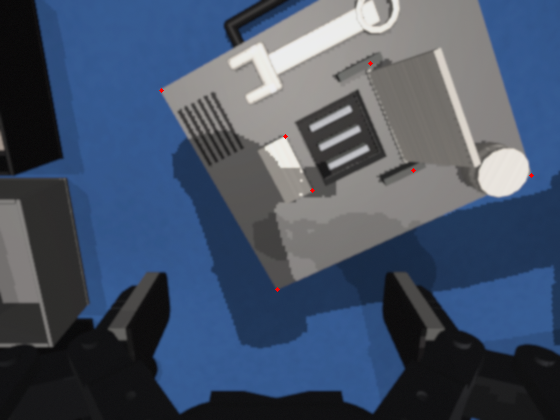

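Call:
jog_arm:
  increments:
    - [0.02, 0.035, 0, -7]
    - [0.04, 0.07, 0, -14]
    - [0.06, 0.105, 0, -21]
    - [0.0755, 0.135, 0, -27]
    - [0.0755, 0.135, 0, -27]
    - [0.0755, 0.135, 0, -27]
    - [0.0755, 0.135, 0, -27]
  hand: -1

```text
clock: 1.02
position: [490.3, -75.1, 247.5]
ee_rot: [0.853, -0.523, -0.001, 0.001]
contact_force: [-0.1, 0.4, -0.0]
gripper_width: -0.0
```

```bash
cat >> h.py <<'E'
c0=np.array([562.7,-38.4,0]);yw=np.radians(26.9)
ex=np.array([np.cos(yw),np.sin(yw),0]);ey=np.array([-np.sin(yw),np.cos(yw),0])
def L(q): return c0+q[0]*ex+q[1]*ey+np.array([0,0,q[2]])
def loc(p): q=np.asarray(p)-c0;return np.array([q@ex,q@ey,q[2]])
def status():
    s=read_state();print("t",s["clock"].__round__(2),"tcp loc",loc(s["position"]).round(1),"tipz",round(s["position"][2]-17,1),"F loc",np.round([s["contact_force"]@ex,s["contact_force"]@ey,s["contact_force"][2]],1));return s
def look(tag):
    st=status();o=[]
    C=cam("wrist",st)
    w=get_image("wrist")[:,:,::-1];s=get_image("side")[:,:,::-1]
    u,v=proj(cam("side"),L((0,0,80)));u=int(u);v=int(v)
    s=cv2.resize(s[v-70:v+70,u-93:u+93],(560,420),interpolation=cv2.INTER_CUBIC)
    cv2.imwrite(f"pics/{tag}.png",cv2.resize(np.hstack([w,s]),(800,300),interpolation=cv2.INTER_AREA))
    cv2.imwrite(f"pics/{tag}_w.png",w);cv2.imwrite(f"pics/{tag}_s.png",s)
    return C,w,s
E
python3 -c "
from h import *
look('b')"
```

```text
t 1.02 tcp loc [-81.2   0.  247.5] tipz 230.5 F loc [ 0.1  0.4 -0. ]
```

View pics/b.png

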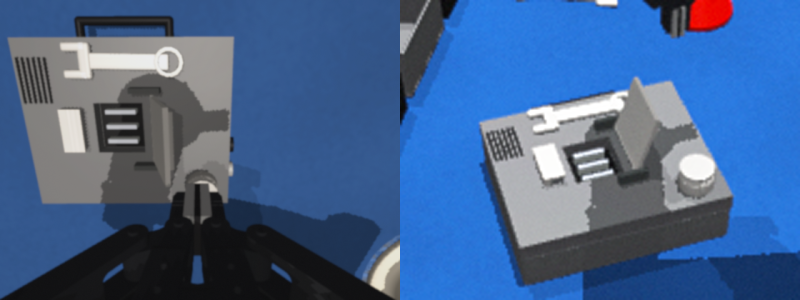

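```bash
python3 -c "
from h import *
s=read_state();C=cam('wrist',s)
print('tin',loc(onz(C,203*1.4,183*1.4,100)))
for z in(130,144):print(loc(onz(C,158*1.4,96*1.4,z)),loc(onz(C,183*1.4,207*1.4,z)))
p=[624.44,0,247.2];st=dict(position=np.array(p),ee_rot=np.array([-.70705,.70717,.0007,-.0008]))
print(loc(onz(cam('wrist',st),150+707/2,172,100)))
"
```

```text
tin [-87.67729042  56.04812479 100.        ]
[-45.20426984 -46.51702039 130.        ] [-66.13572416  68.90664921 130.        ]
[-47.22546588 -48.43335783 144.        ] [-66.95437724  60.35905147 144.        ]
[-86.98278121  71.3702822  100.        ]
```

View pics/b_w.png

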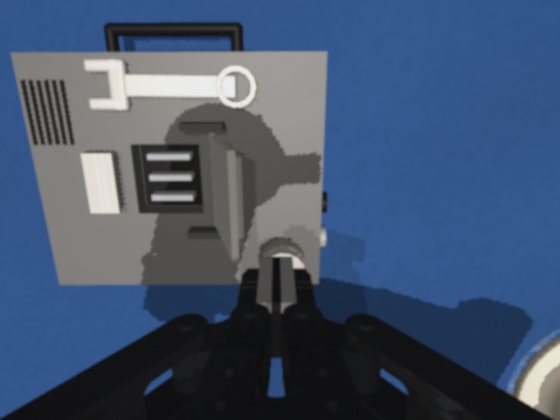

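Call:
jog_arm:
  increments:
    - [0, 0, 0.04, 0]
    - [0, 0, 0.08, 0]
    - [0, 0, 0.11, 0]
    - [0, 0, 0.122, 0]
    - [0, 0, 0.122, 0]
    - [0, 0, 0.122, 0]

```text
clock: 1.88
position: [491.0, -75.0, 126.5]
ee_rot: [0.853, -0.522, 0.0, -0.0]
contact_force: [-0.6, 0.0, 0.5]
gripper_width: 0.0
```

```bash
python3 -c "
from h import *
look('c')"
```

```text
t 1.88 tcp loc [-80.5  -0.2 126.5] tipz 109.5 F loc [-0.6  0.3  0.5]
```

View pics/c.png

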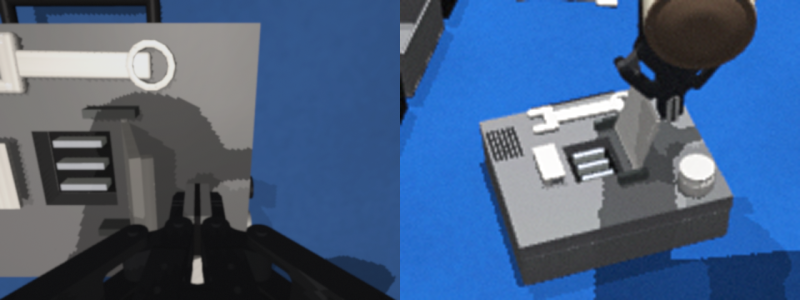

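Call:
jog_arm:
  increments:
    - [0, -0.01, -0.002, 0]
    - [0, -0.02, -0.0035, 0]
    - [0, -0.03, -0.0075, 0]
    - [0, -0.038, -0.0075, 0]
    - [0, -0.0475, -0.0065, 0]
    - [0, -0.0535, -0.0045, 0]
    - [0, -0.0595, -0.0015, 0]
    - [0, -0.0595, -0.0015, 0]

```text
clock: 2.98
position: [544.0, -47.8, 127.6]
ee_rot: [0.853, -0.522, 0.0, -0.0]
contact_force: [0.2, -0.3, -0.2]
gripper_width: 0.1
```

```bash
python3 -c "
from h import *
look('d')"
```

```text
t 2.98 tcp loc [-2.100e+01  1.000e-01  1.276e+02] tipz 110.6 F loc [ 0.1 -0.3 -0.2]
```

View pics/d.png

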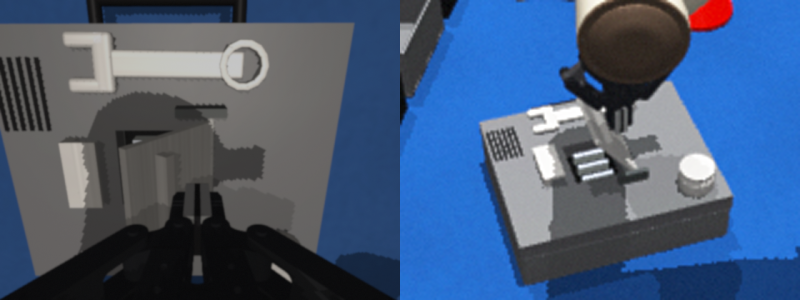

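Call:
jog_arm:
  increments:
    - [0, -0.005, 0.0035, 0]
    - [0, -0.01, 0.008, 0]
    - [0, -0.014, 0.0135, 0]
    - [0, -0.017, 0.0195, 0]
    - [0, -0.0185, 0.0235, 0]
    - [0, -0.02, 0.0275, 0]
    - [0, -0.02, 0.03, 0]
    - [0, -0.02, 0.03, 0]

```text
clock: 4.08
position: [561.5, -38.9, 97.7]
ee_rot: [0.853, -0.522, 0.0, -0.0]
contact_force: [0.5, -0.7, 1.1]
gripper_width: -0.1
```

```bash
python3 -c "
from h import *
look('e')"
```

```text
t 4.08 tcp loc [-1.3  0.1 97.7] tipz 80.7 F loc [ 0.1 -0.8  1.1]
```

View pics/e.png

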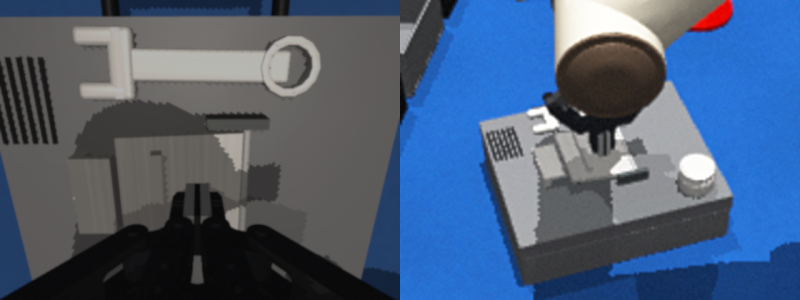

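Call:
jog_arm:
  increments:
    - [0, 0, 0.002, 0]
    - [0, 0, 0.0035, 0]
    - [0, 0, 0.0045, 0]
    - [0, 0, 0.0045, 0]

```text
clock: 4.68
position: [561.5, -38.9, 93.4]
ee_rot: [0.853, -0.522, 0.0, -0.0]
contact_force: [1.1, 1.3, 2.4]
gripper_width: 0.1
```

Call:
jog_arm:
  increments:
    - [0, 0, 0.001, 0]
    - [0, 0, 0.001, 0]
    - [0, 0, 0.001, 0]

```text
clock: 5.05
position: [561.6, -39.0, 92.9]
ee_rot: [0.853, -0.522, 0.0, -0.0]
contact_force: [1.7, 1.6, 6.1]
gripper_width: 0.2
```

Call:
jog_arm:
  increments:
    - [0, 0, 0.001, 0]
    - [0, 0, 0.001, 0]
    - [0, 0, 0.001, 0]

```text
clock: 5.42
position: [561.6, -39.0, 92.8]
ee_rot: [0.853, -0.522, 0.0, -0.0]
contact_force: [-0.6, 1.5, 7.5]
gripper_width: 0.2
```

```bash
python3 -c "
from h import *
look('f')"
```

```text
t 5.42 tcp loc [-1.2 -0.  92.8] tipz 75.8 F loc [0.1 1.6 7.5]
```

View pics/f_w.png

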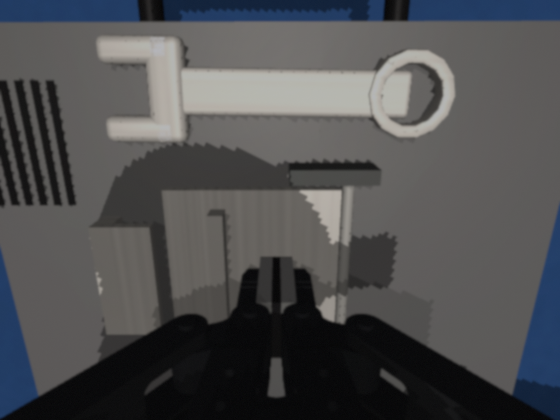

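Call:
jog_arm:
  increments:
    - [0, -0.002, 0.001, 0]
    - [0, -0.004, 0.001, 0]
    - [0, -0.006, 0.001, 0]
    - [0, -0.008, 0.001, 0]
    - [0, -0.008, 0.001, 0]

```text
clock: 6.15
position: [567.5, -36.0, 92.7]
ee_rot: [0.853, -0.522, -0.001, 0.001]
contact_force: [-2.4, -0.2, 10.0]
gripper_width: 0.4
```

```bash
python3 -c "
from h import *
look('g')"
```

```text
t 6.15 tcp loc [ 5.4  0.  92.7] tipz 75.7 F loc [-2.2  0.9 10. ]
```

View pics/g_w.png

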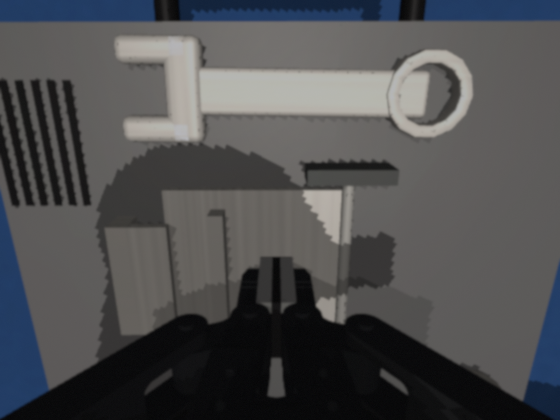

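Call:
jog_arm:
  increments:
    - [0, -0.002, 0.001, 0]
    - [0, -0.004, 0.001, 0]
    - [0, -0.006, 0.001, 0]
    - [0, -0.0075, 0.001, 0]
    - [0, -0.0075, 0.001, 0]

```text
clock: 6.88
position: [572.9, -33.2, 92.7]
ee_rot: [0.853, -0.522, -0.001, 0.002]
contact_force: [-3.6, 0.8, 10.2]
gripper_width: 0.1
```

```bash
python3 -c "
from h import *
look('i')"
```

```text
t 6.88 tcp loc [11.4  0.1 92.7] tipz 75.7 F loc [-2.8  2.3 10.2]
```

View pics/i_w.png

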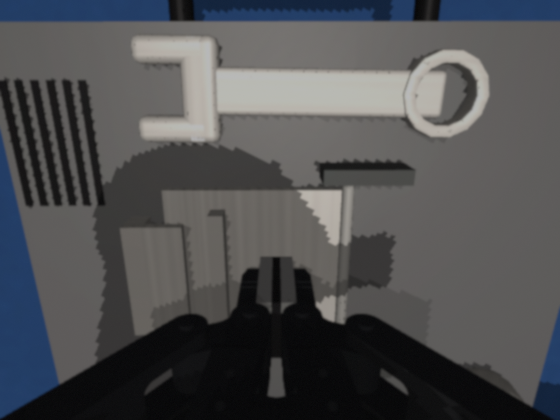

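Call:
jog_arm:
  increments:
    - [0, -0.0015, 0.001, 0]
    - [0, -0.003, 0.001, 0]
    - [0, -0.003, 0.001, 0]
    - [0, -0.003, 0.001, 0]

```text
clock: 7.48
position: [574.3, -32.5, 92.7]
ee_rot: [0.853, -0.522, -0.002, 0.004]
contact_force: [-3.4, -0.0, 10.2]
gripper_width: 0.1
```

```bash
python3 -c "
from h import *
look('j')"
```

```text
t 7.47 tcp loc [13.   0.1 92.7] tipz 75.7 F loc [-3.   1.5 10.2]
```

View pics/j_w.png

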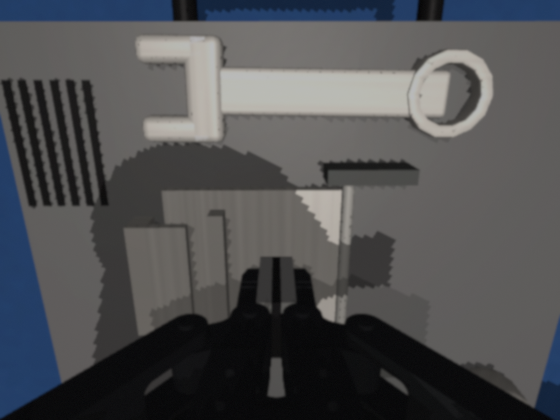

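Call:
jog_arm:
  increments:
    - [0, 0, -0.003, 0]
    - [0, 0, -0.02, 0]
    - [0, 0, -0.06, 0]
    - [0, 0.03, -0.1, 0]
    - [0, 0.06, -0.14, 0]
    - [0, 0.06, -0.14, 0]
    - [0, 0.06, -0.14, 0]

```text
clock: 8.45
position: [521.0, -59.3, 232.1]
ee_rot: [0.853, -0.522, -0.003, 0.004]
contact_force: [0.1, -0.4, -1.2]
gripper_width: -0.1
```

```bash
python3 - <<'E'
from h import *
C,w,s=look('k')
S=cam("side")
im=get_image("scene")[:,:,::-1];u,v=proj(cam("scene"),L((0,0,80)));u=int(u);v=int(v)
cv2.imwrite("pics/k_c.png",cv2.resize(im[v-60:v+60,u-80:u+80],(800,600),interpolation=cv2.INTER_CUBIC))
E
```

```text
t 8.45 tcp loc [-4.670e+01  2.000e-01  2.321e+02] tipz 215.1 F loc [-0.1 -0.4 -1.2]
```

View pics/k_w.png

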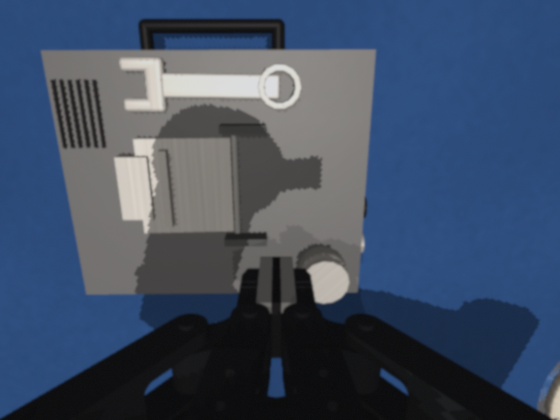

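View pics/k_c.png

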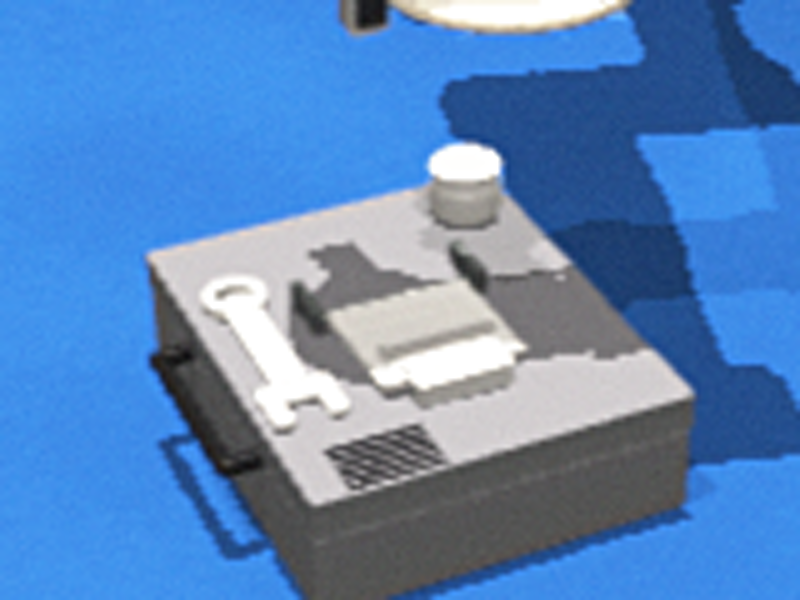

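View pics/k_s.png

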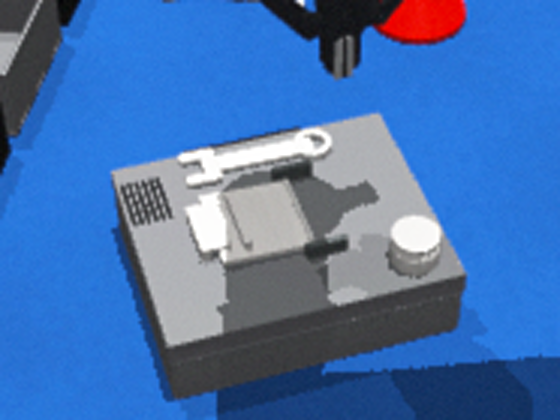

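```bash
python3 - <<'E'
from h import *
s=status();C=cam("wrist",s)
for n,u,v,z in [("A",43,50,70),("B",86,294,70),("D",375,50,70),("edge-",134,140,76),("edge+",145,233,76),("lip-",149,157,83),("lip+",154,219,83),("rib hinge face",167,150,84)]: print(n,loc(onz(C,u,v,z)).round(1))
E
```

```text
t 8.6 tcp loc [-4.620e+01  2.000e-01  2.314e+02] tipz 214.4 F loc [ 0.3  0.9 -0.1]
A [ 119.  -100.2   70. ]
B [119.8  99.3  70. ]
D [-118.7 -100.7   70. ]
edge- [ 59.6 -37.   76. ]
edge+ [59.6 38.8 76. ]
lip- [ 47.4 -25.4  83. ]
lip+ [48.7 24.  83. ]
rib hinge face [ 33.3 -30.8  84. ]
```

```bash
python3 -c "
from bench import *
print(job_done())"
```

```text
the job is handed in; nothing more can be done
None
```

The cover is folded flat, slid home under the retaining lip, and stays tucked by itself. I handed the job in at about 8.6 s, with the arm clear of everything.

I pushed the cover over from behind with the shut fingertips and pressed it flat at 8–10 N. I then slid it about 14 mm along the charger's +x and lifted straight off.

**Last checks, by wrist camera after letting go:**
- **Cover edge:** it is at local x ≈ 59.6 mm (59.0 is fully home), about 11 mm in beneath the lip. The cover lies flat in all three views.
- **Charger:** its corners are within about 1.5 mm of where they were at the start, so it did not shift.
- **Bystanders:** the tin and spanner_b look undisturbed. The things on the bench were never approached, and I did not measure any bystander again at the end.

**One thing not confirmed:** the wrist view seemed to show a small gap between the fingertip and the rib during the slide. The cover may have been carried partly by friction under the fingertip rather than by the rib. I also saw no clear rise in force at the end stop, so "fully home" rests on the camera measurement.

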